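Pull-test a log house on the spring gauge

TASK

Pull-test the little log house in the test stand: draw the gauge's T-bar straight out to a pull of 12 N (where the brass rider's leading edge, with the dark stripe, comes to the thick black line), hold it there for about a second, then ease the bar gently all the way home without letting it snap back. The bar alone must push the rider, which stays behind at the mark as the record of the largest pull; do not touch the rider, and leave the other things on the bench where they are.

Things in the scene. Friction and masses are not known exactly. Their poses are not given: they have to be found in the camera images.
- tester: Pull-test stand, fixed: plywood board 495 x 170 x 18 mm. Origin on the table, 250 mm from the board's front end and 245 mm from its rear end; z up, the pull direction is its -x. Behind the gauge (x = 90 to 242 mm) a log house with a metal gable roof lies on its back in wooden cradles, up to 130 mm high, its eye hung on the gauge.
- gauge (a point): Centre of the gauge's aluminium housing, fixed on the stand: 85 x 46 x 46 mm, from x = -20 to 65 mm in the stand's frame, its axis at y = 0, z = 70 mm.
- drawbar (a joint): How far the T-bar is drawn out of the gauge along the stand's -x, m: 0 fully home (as at the start), stop at 0.10. A spring pulls it home, harder the farther it is out; its rate is not known: feel the pull at the wrist or read the scale.
- bar_mid (a point): Middle of the T-bar's crossbar, moving with it. Crossbar: round steel 12 mm thick, along the stand's y from -61 to +66 mm, at z = 70 mm, 52 mm above the board's top; at x = -85 mm when home, with a clear gap of 59 mm to the gauge housing. A 10 mm rod runs back from its middle. At y = +60 mm a tongue 8 x 14 mm reaches down behind the rider and pushes it.
- track (a point): Middle of the rider's track, at the board's top: two rails 10 mm high, 165 mm long, along the board's left edge (y = 60 mm, x = -80 to -245 mm of the stand). On the board beside it is a scale of thin black lines 2 N apart and one thick, wide black line, also drawn across both rails, at 12 N.
- rider: Brass rider block 60 (x) x 22 x 20 mm, loose in the track ahead of the tongue, dark stripe at its leading (-x) end; origin at the centre of its underside, axes as the stand's. It starts 2 to 14 mm ahead of the tongue and stays where it has been pushed.
- offcut: Bystander: birch offcut 85 x 28 x 18 mm lying on the board's front right part; origin at its underside's centre.
- hammer: Bystander: hammer 260 mm long, lying on the table left of the stand.
- pruners: Bystander: black-handled pruners about 170 mm long, 18 mm high, on the table right of the stand.
- chisel: Bystander: chisel 200 mm long with an orange handle.
- slice: Bystander: round birch slice, 90 mm across, 16 mm high.
- elbow: Bystander: copper pipe elbow, legs 70 and 60 mm, 16 mm thick.
There are look-alikes about, which are no part of the job. What is shaped like the rider but blue or red is not meant.

How it is judged (in metres and radians):
On the way, in this order (a step that is already met when the one before it is completed fails the run):
1. the T-bar is held drawn out at 12 N (within 1.5 N) for 0.8 s (value of joint drawbar between 0.059 and 0.081 m), for 0.8 s.
2. the T-bar is back fully home (value of joint drawbar below 0.004 m), for 0.2 s.
At the end, for the whole second after the job is handed in: The T-bar is fully home (within 4 mm), the rider rests in its track with its leading edge at the thick line within about 11 mm (the line stands for 12 N, 11 mm for 1.5 N), and each bystander is within 20 mm of where it was (value of joint drawbar below 0.004 m and x of rider in the frame of tester between -0.2015 and -0.177 m and y of rider in the frame of tester between 0.055 and 0.065 m and z of rider in the frame of tester below 0.022 m and linear speed of rider below 0.01 m/s and distance of each of hammer, pruners, offcut, chisel, slice, elbow from where it was at the start of the episode below 0.02 m); the robot touches nothing.
It fails at once if the T-bar snaps back (faster than 0.25 m/s homeward) (velocity of joint drawbar below -0.25 m/s).
It fails at once if the fingers push on the rider (contact force between rider and the fingers above 0.5 N).
It fails at once if a bystander is knocked away by more than 40 mm (distance of any of hammer, pruners, offcut, chisel, slice, elbow from where it was at the start of the episode above 0.04 m).
It also fails if it takes over 45 s, if anything falls off the work surface, if the arm or the gripper's body presses on something with over 40 N, if the wrist force passes 120 N, or if a joint passes its speed limit or range.

ROBOT

A 7-joint arm with a two-finger parallel gripper is mounted at the origin on the work surface. World frame = base frame: x ahead of the robot, y to its left, z up, the work surface at z = 0. Lengths are in mm, angles in rad, forces in N, time in s.
With the tool pointing down it reaches from about 425 to 825 mm from the base axis. Payload 3.6 kg.
Tool frame: the origin (TCP) lies at the very end of the fingers, on their centre line; the grasp point (between the pads) lies 19 mm behind it; z points along the fingers, y is the line along which they close (so a half turn about z gives the same grasp; the last joint's range is limited). The gripper opens to 85 mm and grips with 20 to 120 N. Pads are 22 mm wide; open, the fingers measure 114 mm over their backs; the gripper's body (76 mm by 85 mm) begins 54 mm behind the grasp point. The pads swing forward as they close: fully open they stand 13 mm farther back than shut.
Start: joints at [1.208, 0.615, -0.013, 1.423, 0.008, 1.103, -0.04], TCP at [214.201, -613.662, 231.297] pointing down, gripper open.
Joint ranges: [-3.12, 3.12], [-0.3, 2.06], [-1.34, 1.32], [0.26, 2.42], [-1.36, 4.5], [0.01, 1.98], [-2.84, 2.84]. Speed limits (rad/s): [2.79, 2.79, 3.14, 3.14, 3.14, 3.14, 3.14].

INTERFACE

Orientations are given as a rotation vector (axis times angle).
In Python, from station import bot, imaging, finder gives the robot as it stands.
- The arm moves only by the tool send_rows, never from a script. Its argument "rows" is a list that holds one entry, the list of rows, each a list of 6 numbers: the shift along the tool's x, y, z as a fraction of full scale, then the turn, a rotation vector about the tool's x, y, z as a fraction of full scale. A call has 1 to 8 rows; each row is the pose to reach, as a shift and turn from the pose commanded when the call began, along the tool's axes at that moment, turning the shorter way round; what a row does not reach only later rows make up. Full scale, the value 1, is 20 cm for a shift and 180 degrees for a turn. A row lasts 1/10 s, in which the tool goes at most 50 mm and 8.59 degrees, less where a joint would pass 70% of its speed; a pose out of reach is approached as far as the arm can. A call with a number of a shift or a turn outside -1 to 1 is refused whole. A call with a gripper value outside its range is refused whole. "fingers" is the opening, from 0 (shut) to 1 (fully open), set as the call begins (left out, the last holds). The fingers move at their own pace and stop on an object; "newtons" is the grip in N (left out, the last holds). Time passes only in rows, so rows that repeat a pose let the fingers close. It gives the time, the measured TCP pose, the force, the opening and the grip force at its end, in the units of the state.
- bot.state(): the state, without advancing time (a new reading comes with each control period).
- imaging.camera(name): name is "scene" or "top"; returns the picture (480x640x3 uint8, red, green, blue); there is no depth.
- imaging.camera_info(name): a dict with "mtx" (3x3 intrinsics, pixels), "R" (3x3) and "t" (3): a world point X has camera coordinates R X + t. Camera axes: x right, y down, z forward; pixel columns grow to the right and rows downward; lengths in mm; the calibration is good to about 2 mm. A picture is of the moment at which its call begins. camera_info takes no time and is no camera call.
- bot.close_job(): hands the job in; it is judged then, once.
Trained networks look in the newest picture that a camera, given by its name, has taken for a name from the list of things; names that differ only in an ending like _2 or _b are one class to them, and where a whole thing is asked for, a point or a joint stands for the part that bears it (a point fixed in the world has none). Each returns a list of dicts, best first, with "score" (0 to 1); they miss things now and then, are a little off and sometimes report something else, mostly with a low value. They report only what shows in the picture. A call takes as long as a camera call. They do not tell look-alikes from the thing itself.
- finder.recognise(camera, name): "at" ([row, column] in pixels, amid what is visible of it).
The state is a dict: "clock": time; "qpos": joint angles; "qvel": joint speeds; "tau": joint torques, N m; "ee_pos": TCP position; "eef_rot": TCP orientation; "force": force on the tool from outside, world axes, zero at the start; "torque": the same for the moment, N m; "width": finger opening in mm; "grip_force": force on a finger pad.
Only numpy, scipy, OpenCV 4.12 (cv2) and the standard library are available. Lean on these libraries where they do the work, as an engineer would, in place of code of your own. Each camera call takes 0.05 s, during which the arm holds its last target. There are 200 camera calls.

## Working session

There is one attempt and no reset: what is moved stays moved. The work goes in short steps, Python scripts to look and compute and a tool call to move; the robot and the scene stay as the last step left them, time stands still between calls to the robot, and variables do not carry over. Pictures are saved under pics/ and viewed, at most 10 in all, crops included, and the job is handed in when it is done.

Besides the shell and the picture viewer there is one more tool, called after "Call:" as a command line: name --argument value ..., lists and objects as JSON in quotes. send_rows: Moves the arm, as the interface text tells. Shift numbers are shares of 20 cm and turn numbers shares of 180 degrees, none past 1 either way. Its arguments: {"type":"object","properties":{"rows":{"type":"array","items":{"type":"array","items":{"type":"array","items":{"type":"number"}}}},"fingers":{"type":"number"},"newtons":{"type":"number"}},"required":["rows"]}

```bash
mkdir -p pics; ls
python3 - <<'E'
from station import bot, imaging, finder
import cv2
for c in ("scene","top"):
    im=imaging.camera(c); cv2.imwrite(f"pics/{c}0.png",im[:,:,::-1])
    for n in ("tester","gauge","drawbar","bar_mid","track","rider"):
        r=finder.recognise(c,n); print(c,n,[(x['at'],round(x['score'],2)) for x in r[:3]])
print(bot.state())
E
```

```text
pics
scene tester [([274.8, 243.1], 0.57)]
scene gauge [([273.2, 243.7], 0.97)]
scene drawbar [([241.1, 286.1], 0.62), ([256.9, 322.8], 0.4)]
scene bar_mid [([258.3, 322.1], 0.62), ([241.8, 284.5], 0.59)]
scene track [([274.8, 242.5], 0.91)]
scene rider [([263.6, 396.5], 0.85), ([301.0, 366.7], 0.76), ([260.0, 322.7], 0.65)]
top tester [([207.2, 352.2], 0.63)]
top gauge [([202.6, 346.4], 0.62)]
top drawbar [([229.6, 343.7], 0.83)]
top bar_mid [([229.9, 344.6], 0.53)]
top track [([207.7, 351.7], 0.72)]
top rider [([240.9, 264.7], 0.76), ([279.0, 261.6], 0.71), ([243.8, 314.9], 0.53)]
{'clock': 0.7, 'qpos': array([ 1.20851674,  0.6148828 , -0.01261616,  1.42339768,  0.00808068,
        1.10342395, -0.0403966 ]), 'qvel': array([ 0.00097226,  0.00178705,  0.00089703, -0.00026575,  0.00110888,
       -0.00127815, -0.00057274]), 'tau': array([-3.35174545e-04, -4.68968010e+01,  2.58716187e-01, -1.71309114e+01,
        9.98611737e-03,  1.62177177e-03, -9.20610745e-06]), 'ee_pos': array([ 214.20219607, -613.65471715,  231.30911287]), 'eef_rot': array([-3.09733561e+00, -5.25032527e-01, -7.83159204e-05]), 'force': array([-0.57105964, -0.17516819, -0.3105372 ]), 'torque': array([-1.88079377e-05, -2.09936250e-02,  2.11137200e-02]), 'grip_force': 0.0, 'width': 85.68834492932623}
```

Run:
```python
from station import imaging
for c in ("scene","top"): print(c,imaging.camera_info(c))
```

```text
scene {'mtx': array([[493.06948832,   0.        , 315.77379708],
       [  0.        , 493.06948832, 236.66248118],
       [  0.        ,   0.        ,   1.        ]]), 'R': array([[-0.63898903,  0.76909387,  0.01369817],
       [ 0.65798117,  0.5557237 , -0.50816528],
       [-0.3984392 , -0.3156989 , -0.86115063]]), 't': array([ 340.5392593 , -327.54178947, 1375.70034686])}
top {'mtx': array([[522.26660412,   0.        , 322.08821878],
       [  0.        , 522.26660412, 241.38120952],
       [  0.        ,   0.        ,   1.        ]]), 'R': array([[ 5.06261717e-02, -9.98717454e-01,  6.61255058e-04],
       [-9.75112665e-01, -4.95726956e-02, -2.16096828e-01],
       [ 2.15852454e-01,  1.02953569e-02, -9.76371714e-01]]), 't': array([ -18.1000938 ,  561.17883916, 1362.46343444])}
```

View pics/scene0.png

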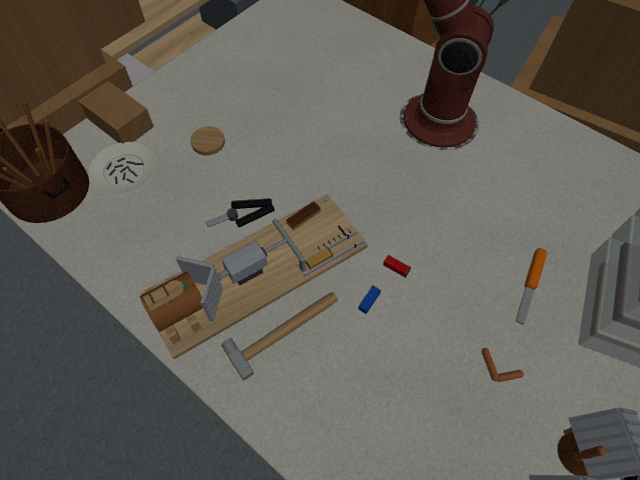

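View pics/top0.png

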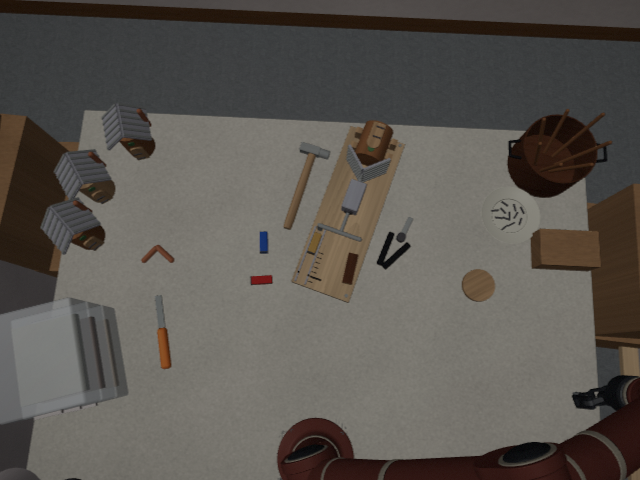

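The stand shows in top with board corners near (293,281), (349,301) and (405,144), and the crossbar around (340,234). In scene the crossbar runs from (275,222) to (305,270). I'll enlarge both to measure.

Run:
```python
import cv2
t=cv2.imread("pics/top0.png")[170:310,280:420]; s=cv2.imread("pics/scene0.png")[185:335,235:385]
cv2.imwrite("pics/t1.png",cv2.resize(t,(588,588),interpolation=cv2.INTER_CUBIC))
cv2.imwrite("pics/s1.png",cv2.resize(s,(600,600),interpolation=cv2.INTER_CUBIC))
```

```text
(no output)
```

View pics/t1.png

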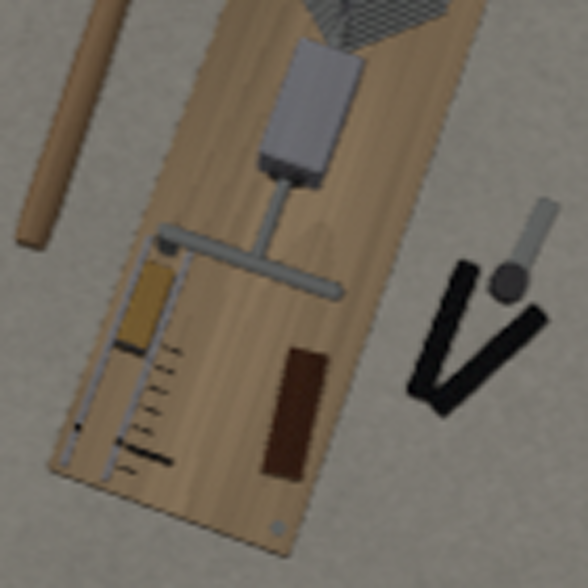

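View pics/s1.png

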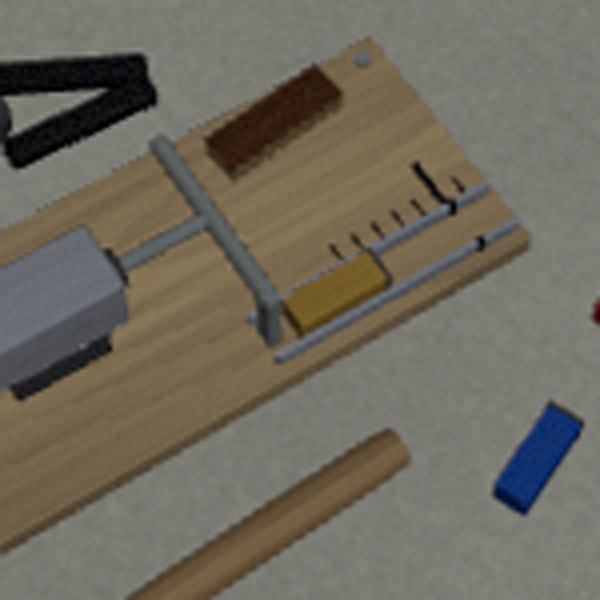

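The top crop shows the crossbar from (160,232) to (342,294) and the board's front corners at (50,467) and (290,552). The scene crop shows the bar from (157,142) to (268,300) and the corners at (528,237) and (370,38). Next I'll fit the pose and triangulate.

Run:
```python
from station import imaging
import numpy as np, cv2
from scipy.optimize import least_squares
I={c:imaging.camera_info(c) for c in("scene","top")}
def proj(c,X):
    i=I[c]; p=i['mtx']@(i['R']@X+i['t']); return p[:2]/p[2]
T=lambda u,v:(280+(u+.5)/4.2-.5,170+(v+.5)/4.2-.5)
S=lambda u,v:(235+(u+.5)/4-.5,185+(v+.5)/4-.5)
pts={'FL':(-250,85,18),'FR':(-250,-85,18),'BL':(-85,66,70),'BR':(-85,-61,70),'rod':(-79,0,70)}
ob={'FL':(T(50,467),S(528,237)),'FR':(T(290,551),S(370,38)),'BL':(T(159,231),S(268,300)),'BR':(T(343,294),S(156,142)),'rod':(T(262,258),S(205,222))}
P={c:I[c]['mtx']@np.c_[I[c]['R'],I[c]['t']] for c in I}
for k,(t,s) in ob.items():
    h=cv2.triangulatePoints(P['top'],P['scene'],np.array(t).reshape(2,1),np.array(s).reshape(2,1)).ravel(); print(k,np.round(h[:3]/h[3],1))
def world(p,X):
    c,s=np.cos(p[2]),np.sin(p[2]); return np.array([p[0]+c*X[0]-s*X[1],p[1]+s*X[0]+c*X[1],p[3]+X[2]])
def f(p): return np.concatenate([np.r_[proj('top',world(p,pts[k]))-t,proj('scene',world(p,pts[k]))-s] for k,(t,s) in ob.items()])
r=least_squares(f,[600,-80,-.3,0],x_scale=[100,100,1,10],loss='soft_l1'); print(r.x,np.degrees(r.x[2]),np.round(r.fun,1))
for X in [(-85,0,70),(-155,0,70),(-85,-30,70),(-85,25,70),(-115,0,130)]: print(X,np.round(world(r.x,X),1))
```

```text
FL [455.9  90.3  11.4]
FR [407.7 -69.5  15.3]
BL [607.1  23.5  68.4]
BR [570.7 -95.5  64.4]
rod [591.9 -41.1  62.5]
[ 6.69125268e+02 -6.41262456e+01 -3.02224883e-01 -5.91194086e+00] -17.31621025589556 [-0.5  0.1  0.3  0.   0.   1.3 -0.4 -0.3  0.4 -0.2  1.1  1.5  0.4  0.5
 -0.5 -0.6 -0.7 -0.5 -1.2  0.1]
(-85, 0, 70) [588.  -38.8  64.1]
(-155, 0, 70) [521.2 -18.   64.1]
(-85, -30, 70) [579.  -67.5  64.1]
(-85, 25, 70) [595.4 -15.   64.1]
(-115, 0, 130) [559.3 -29.9 124.1]
```

```bash
cat > h.py <<'E'
# stand-frame target (x,y,z mm) -> remaining shift/turn fractions in tool axes
import sys, numpy as np
from scipy.spatial.transform import Rotation as Ro
from station import bot
P=np.array([669.1,-64.1]); A=-.302
def go(x,y,z):
    s=bot.state(); R=Ro.from_rotvec(s['eef_rot'])
    c,sn=np.cos(A),np.sin(A)
    w=np.r_[P+np.array([[c,-sn],[sn,c]])@[x,y],z]
    ty=np.array([c,sn,0]); tz=np.array([0,0,-1.]); Rt=Ro.from_matrix(np.c_[np.cross(ty,tz),ty,tz])
    q=np.array([[c,-sn],[sn,c]]).T@(s['ee_pos'][:2]-P)
    print('t',round(s['clock'],2),'world',np.round(w,1),'stand now',np.round(q,1),np.round(s['ee_pos'][2],1))
    print('shift',np.round(R.inv().apply(w-s['ee_pos'])/200,3),'turn',np.round((R.inv()*Rt).as_rotvec()/np.pi,3),'q',np.round(s['qpos'],2),'F',np.round(s['force'],1),'w',round(s['width'],1))
go(*map(float,sys.argv[1:]))
E
python3 h.py -85 -25 170
```

```text
t 0.7 world [580.5 -62.7 170. ] stand now [-270.9 -660. ] 231.3
shift [ 2.637 -1.997  0.307] turn [-0.    -0.    -0.297] q [ 1.21  0.61 -0.01  1.42  0.01  1.1  -0.04] F [-0.6 -0.2 -0.3] w 85.7
```

Call:
send_rows --rows '[[[0.15, -0.114, 0, 0, 0, -0.015], [0.3, -0.228, 0, 0, 0, -0.03], [0.45, -0.342, 0, 0, 0, -0.045], [0.6, -0.456, 0, 0, 0, -0.06], [0.75, -0.57, 0, 0, 0, -0.075], [0.9, -0.684, 0, 0, 0, -0.09]]]' --fingers 0.6

```text
clock: 1.3
ee_pos: [339.8, -424.0, 231.6]
eef_rot: [2.991, 0.959, 0.001]
force: [0.5, -0.1, -0.3]
width: 51.5
grip_force: 0.0
```

```bash
python3 h.py -85 -25 170
```

```text
t 1.3 world [580.5 -62.7 170. ] stand now [-207.3 -441.5] 231.6
shift [ 2.029 -0.77   0.308] turn [ 0.     0.    -0.206] q [ 0.93  0.45 -0.11  1.73  0.06  0.96 -0.15] F [ 0.5 -0.1 -0.3] w 51.5
```

Call:
send_rows --rows '[[[0.167, -0.065, 0.0, 0, 0, -0.017], [0.333, -0.13, 0.0, 0, 0, -0.034], [0.5, -0.195, 0, 0, 0, -0.051], [0.667, -0.26, 0, 0, 0, -0.068], [0.833, -0.325, 0, 0, 0, -0.085], [1.0, -0.39, 0, 0, 0, -0.102]]]'

```text
clock: 1.9
ee_pos: [457.5, -244.6, 231.7]
eef_rot: [2.8, 1.424, 0.001]
force: [-0.1, 0.0, -0.1]
width: 51.3
grip_force: 0.0
```

```bash
python3 h.py -85 -25 170
```

```text
t 1.9 world [580.5 -62.7 170. ] stand now [-148.3 -235.2] 231.7
shift [ 1.097 -0.039  0.308] turn [ 0.     0.    -0.104] q [ 0.61  0.42 -0.23  1.8   0.11  0.94 -0.3 ] F [-0.1  0.  -0.1] w 51.3
```

Call:
send_rows --rows '[[[0.167, -0.006, 0.0, 0, 0, -0.017], [0.333, -0.012, 0.0, 0, 0, -0.034], [0.5, -0.018, 0.05, 0, 0, -0.051], [0.667, -0.024, 0.1, 0, 0, -0.068], [0.833, -0.03, 0.15, 0, 0, -0.085], [1.0, -0.036, 0.2, 0, 0, -0.104], [1.0, -0.036, 0.2, 0, 0, -0.104]]]'

```text
clock: 2.6
ee_pos: [570.7, -73.4, 190.3]
eef_rot: [-2.521, -1.868, -0.005]
force: [-1.2, 1.1, 0.3]
width: 51.4
grip_force: 0.0
```

```bash
python3 h.py -85 -25 130
python3 - <<'E'
from station import imaging
import cv2,numpy as np
t=imaging.camera("top")[150:290,270:410,::-1]; s=imaging.camera("scene")[175:315,225:365,::-1]
cv2.imwrite("pics/b2.png",np.hstack([cv2.resize(x,(400,400),interpolation=cv2.INTER_CUBIC) for x in(t,s)]))
E
```

```text
t 2.6 world [580.5 -62.7 130. ] stand now [-91.2 -38.2] 190.3
shift [0.064 0.032 0.302] turn [-0.    -0.002  0.002] q [ 0.3   0.56 -0.32  1.69  0.21  0.92 -0.4 ] F [-1.2  1.1  0.3] w 51.4
```

View pics/b2.png

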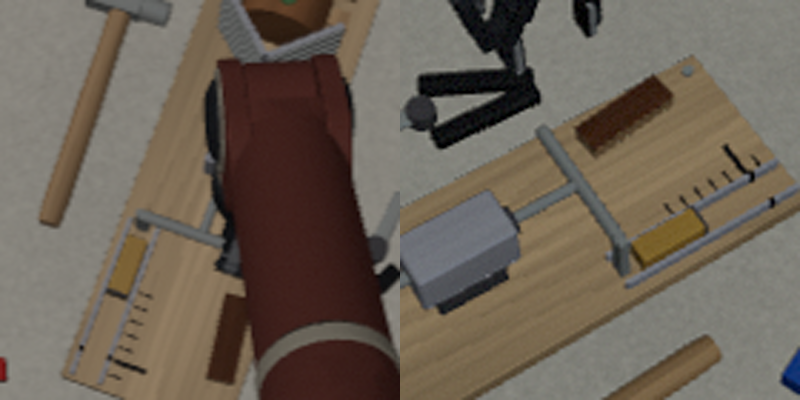

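The bar and gripper show clearly: scene has the open fingers above the bar's right part and nothing is disturbed. I'll align and descend.

Call:
send_rows --rows '[[[0.03, 0.015, 0.05, 0, 0, 0.001], [0.064, 0.032, 0.15, 0, -0.002, 0.002], [0.064, 0.032, 0.3, 0, -0.002, 0.002], [0.064, 0.032, 0.4, 0, -0.002, 0.002], [0.064, 0.032, 0.4, 0, -0.002, 0.002]]]'

```text
clock: 3.2
ee_pos: [576.4, -71.2, 108.3]
eef_rot: [2.541, 1.847, -0.017]
force: [0.3, -0.3, 0.5]
width: 51.4
grip_force: 0.0
```

```bash
python3 h.py -85 -25 53
python3 - <<'E'
from station import imaging
import cv2,numpy as np
t=imaging.camera("top")[150:290,270:410,::-1]; s=imaging.camera("scene")[175:315,225:365,::-1]
cv2.imwrite("pics/b3.png",np.hstack([cv2.resize(x,(400,400),interpolation=cv2.INTER_CUBIC) for x in(t,s)]))
E
```

```text
t 3.2 world [580.5 -62.7  53. ] stand now [-86.4 -34.3] 108.3
shift [0.049 0.008 0.276] turn [-0.002  0.003 -0.004] q [ 0.25  0.67 -0.28  1.75  0.26  0.76 -0.47] F [ 0.3 -0.3  0.5] w 51.4
```

View pics/b3.png

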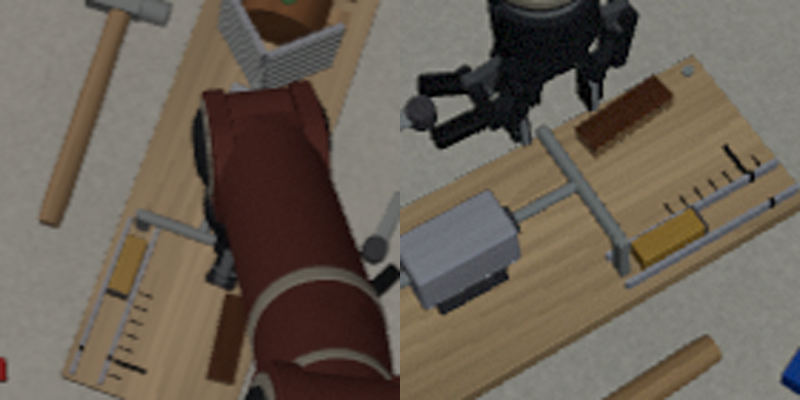

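The fingers straddle the bar at about (545,130) in the scene half. I'll go down and close.

Call:
send_rows --rows '[[[0.015, 0.004, 0.05, 0, 0.002, -0.002], [0.03, 0.008, 0.1, 0, 0.003, -0.004], [0.045, 0.008, 0.15, -0.001, 0.003, -0.004], [0.045, 0.008, 0.2, -0.001, 0.003, -0.004], [0.045, 0.008, 0.25, -0.001, 0.003, -0.004], [0.045, 0.008, 0.27, -0.001, 0.003, -0.004], [0.045, 0.008, 0.27, -0.001, 0.003, -0.004]]]'

```text
clock: 4.0
ee_pos: [582.6, -62.0, 56.3]
eef_rot: [-2.527, -1.866, -0.005]
force: [-0.0, -0.3, -0.5]
width: 51.4
grip_force: 0.0
```

```bash
python3 h.py -85 -25 53
```

```text
t 4.0 world [580.5 -62.7  53. ] stand now [-83.2 -23.7] 56.3
shift [-0.006 -0.009  0.017] turn [ 0.    -0.001  0.001] q [ 0.23  0.75 -0.26  1.78  0.28  0.65 -0.49] F [-0.  -0.3 -0.5] w 51.4
```

Call:
send_rows --rows '[[[-0.006, -0.009, 0.01, 0, 0, 0], [-0.006, -0.009, 0.01, 0, 0, 0], [-0.006, -0.009, 0.01, 0, 0, 0], [-0.006, -0.009, 0.01, 0, 0, 0], [-0.006, -0.009, 0.01, 0, 0, 0], [-0.006, -0.009, 0.01, 0, 0, 0], [-0.006, -0.009, 0.01, 0, 0, 0]]]' --fingers 0 --newtons 50

```text
clock: 4.7
ee_pos: [581.9, -62.9, 55.7]
eef_rot: [2.526, 1.864, 0.009]
force: [1.1, -1.4, 1.4]
width: 10.1
grip_force: 48.9
```

```bash
python3 h.py -155 -25 54
```

```text
t 4.7 world [513.7 -41.9  54. ] stand now [-83.6 -24.8] 55.7
shift [ 0.    -0.357  0.007] turn [ 0.002 -0.001  0.001] q [ 0.23  0.74 -0.25  1.79  0.29  0.64 -0.49] F [ 1.1 -1.4  1.4] w 10.1
```

Call:
send_rows --rows '[[[0, -0.03, 0, 0, 0, 0], [0, -0.06, 0, 0, 0, 0], [0, -0.09, 0, 0, 0, 0], [0, -0.12, 0, 0, 0, 0], [0, -0.15, 0, 0, 0, 0], [0, -0.18, 0, 0, 0, 0], [0, -0.21, 0, 0, 0, 0], [0, -0.21, 0, 0, 0, 0]]]'

```text
clock: 5.5
ee_pos: [542.6, -50.7, 55.7]
eef_rot: [2.524, 1.864, 0.013]
force: [6.1, -3.6, -0.8]
width: 10.0
grip_force: 48.8
```

```bash
python3 h.py -154 -25 55.7
```

```text
t 5.5 world [514.6 -42.2  55.7] stand now [-124.7  -24.8] 55.7
shift [-0.    -0.146 -0.001] turn [ 0.003 -0.001  0.001] q [ 0.21  0.7  -0.24  1.91  0.29  0.56 -0.52] F [ 6.1 -3.6 -0.8] w 10.0
```

Call:
send_rows --rows '[[[0, -0.03, 0, 0, 0, 0], [0, -0.06, 0, 0, 0, 0], [0, -0.09, 0, 0, 0, 0], [0, -0.11, 0, 0, 0, 0], [0, -0.125, 0, 0, 0, 0], [0, -0.135, 0, 0, 0, 0], [0, -0.135, 0, 0, 0, 0]]]'

```text
clock: 6.2
ee_pos: [519.6, -43.5, 55.7]
eef_rot: [2.522, 1.861, 0.019]
force: [9.5, -4.1, -3.8]
width: 10.0
grip_force: 48.7
```

```bash
python3 h.py -154 -25 55.7
python3 - <<'E'
from station import imaging
import cv2,numpy as np
t=imaging.camera("top")[220:300,270:350,::-1]; s=imaging.camera("scene")[205:285,295:375,::-1]
cv2.imwrite("pics/b4.png",np.hstack([cv2.resize(x,(400,400),interpolation=cv2.INTER_CUBIC) for x in(t,s)]))
E
```

```text
t 6.2 world [514.6 -42.2  55.7] stand now [-148.9  -24.8] 55.7
shift [-0.001 -0.026 -0.   ] turn [ 0.004 -0.002  0.001] q [ 0.2   0.67 -0.23  1.98  0.3   0.51 -0.55] F [ 9.5 -4.1 -3.8] w 10.0
```

View pics/b4.png

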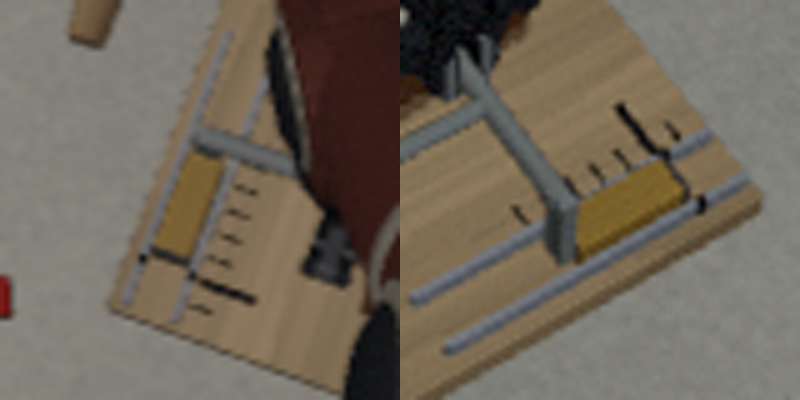

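In top the rider's stripe (172,255) is about 5 mm short of the thick line (marks at (143,258) and (195,272)), and the scene view agrees. That matches about 65 mm of travel and 10.3 N. I'll draw 5 mm more and hold.

Call:
send_rows --rows '[[[0, -0.008, 0, 0, 0, 0], [0, -0.016, 0, 0, 0, 0], [0, -0.024, 0, 0, 0, 0], [0, -0.026, 0, 0, 0, 0], [0, -0.026, 0, 0, 0, 0], [0, -0.026, 0, 0, 0, 0], [0, -0.026, 0, 0, 0, 0], [0, -0.026, 0, 0, 0, 0]]]'

```text
clock: 7.1
ee_pos: [515.3, -42.1, 55.7]
eef_rot: [2.522, 1.86, 0.02]
force: [11.6, -3.8, -4.0]
width: 9.8
grip_force: 48.7
```

```bash
python3 h.py -84 -25 55.7
python3 - <<'E'
from station import imaging
import cv2,numpy as np
t=imaging.camera("top")[220:300,270:350,::-1]; s=imaging.camera("scene")[205:285,295:375,::-1]
cv2.imwrite("pics/b5.png",np.hstack([cv2.resize(x,(400,400),interpolation=cv2.INTER_CUBIC) for x in(t,s)]))
E
```

```text
t 7.1 world [581.5 -63.   55.7] stand now [-153.3  -24.8] 55.7
shift [-0.002  0.347  0.005] turn [ 0.004 -0.002  0.001] q [ 0.19  0.67 -0.23  1.99  0.3   0.5  -0.55] F [11.6 -3.8 -4. ] w 9.8
```

View pics/b5.png

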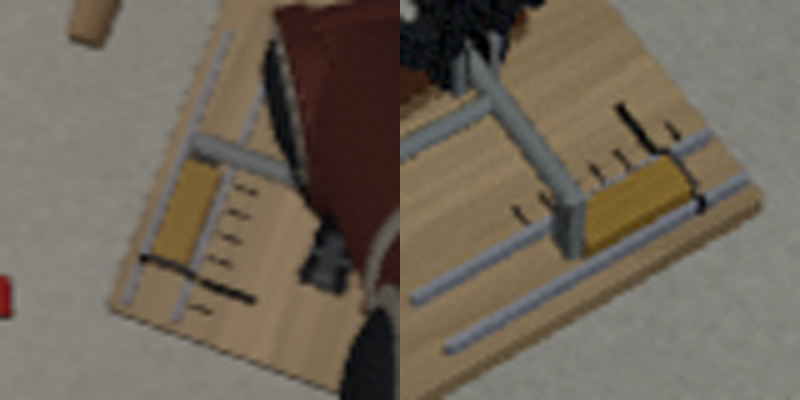

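The rider's stripe now lies on the thick line in both views, at 12.2 N. Hold, then ease home.

Call:
send_rows --rows '[[[0, 0, 0, 0, 0, 0], [0, 0, 0, 0, 0, 0], [0, 0, 0, 0, 0, 0], [0, 0, 0, 0, 0, 0], [0, 0, 0, 0, 0, 0], [0, 0, 0, 0, 0, 0], [0, 0, 0, 0, 0, 0], [0, 0, 0, 0, 0, 0]]]'

```text
clock: 8.0
ee_pos: [515.3, -42.2, 55.7]
eef_rot: [2.522, 1.86, 0.02]
force: [10.7, -4.3, -4.5]
width: 10.3
grip_force: 48.7
```

Call:
send_rows --rows '[[[0, 0.01, 0, 0, 0, 0], [0, 0.035, 0, 0, 0, 0], [0, 0.065, 0, 0, 0, 0], [0, 0.095, 0, 0, 0, 0], [0, 0.125, 0, 0, 0, 0], [0, 0.155, 0, 0, 0, 0], [0, 0.18, 0, 0, 0, 0], [0, 0.2, 0, 0, 0, 0]]]'

```text
clock: 8.8
ee_pos: [550.7, -53.2, 55.7]
eef_rot: [2.525, 1.863, 0.013]
force: [5.9, -2.2, -0.5]
width: 9.8
grip_force: 49.2
```

```bash
python3 h.py -84 -25 55.7
```

```text
t 8.8 world [581.5 -63.   55.7] stand now [-116.3  -24.8] 55.7
shift [-0.001  0.161  0.001] turn [ 0.003 -0.001  0.001] q [ 0.22  0.71 -0.25  1.88  0.29  0.58 -0.52] F [ 5.9 -2.2 -0.5] w 9.8
```

Call:
send_rows --rows '[[[0, 0.025, 0, 0, 0, 0], [0, 0.055, 0, 0, 0, 0], [0, 0.085, 0, 0, 0, 0], [0, 0.11, 0, 0, 0, 0], [0, 0.13, 0, 0, 0, 0], [0, 0.145, 0, 0, 0, 0], [0, 0.155, 0, 0, 0, 0], [0, 0.155, 0, 0, 0, 0]]]'

```text
clock: 9.6
ee_pos: [577.9, -61.7, 55.6]
eef_rot: [2.527, 1.866, 0.006]
force: [1.1, -2.2, 7.0]
width: 10.5
grip_force: 49.8
```

```bash
python3 h.py -83.6 -25 55.7
```

```text
t 9.6 world [581.8 -63.1  55.7] stand now [-87.8 -24.8] 55.6
shift [-0.001  0.021 -0.   ] turn [ 0.001 -0.001  0.001] q [ 0.23  0.74 -0.26  1.8   0.29  0.64 -0.49] F [ 1.1 -2.2  7. ] w 10.5
```

Call:
send_rows --rows '[[[0, 0.008, 0, 0, 0, 0], [0, 0.015, 0, 0, 0, 0], [0, 0.022, 0, 0, 0, 0], [0, 0.022, 0, 0, 0, 0], [0, 0.022, 0, 0, 0, 0]]]'

```text
clock: 10.1
ee_pos: [581.6, -62.8, 55.7]
eef_rot: [-2.527, -1.866, -0.005]
force: [1.6, -2.0, 7.1]
width: 10.0
grip_force: 49.9
```

```bash
python3 h.py -83.6 -25 55.7
```

```text
t 10.1 world [581.8 -63.1  55.7] stand now [-84.  -24.8] 55.7
shift [-0.001  0.002 -0.   ] turn [ 0.001 -0.001  0.001] q [ 0.23  0.75 -0.26  1.78  0.29  0.65 -0.49] F [ 1.6 -2.   7.1] w 10.0
```

Call:
send_rows --rows '[[[0, 0.004, 0, 0, 0, 0], [0, 0.008, 0, 0, 0, 0], [0, 0.008, 0, 0, 0, 0], [0, 0.008, 0, 0, 0, 0]]]'

```text
clock: 10.5
ee_pos: [582.1, -63.0, 55.6]
eef_rot: [-2.526, -1.865, -0.002]
force: [-0.3, -1.6, 7.4]
width: 10.0
grip_force: 50.0
```

```bash
python3 h.py -83.6 -25 55.7
```

```text
t 10.5 world [581.8 -63.1  55.7] stand now [-83.4 -24.8] 55.6
shift [-0.001 -0.001 -0.   ] turn [-0.    -0.001  0.001] q [ 0.23  0.75 -0.26  1.78  0.29  0.65 -0.49] F [-0.3 -1.6  7.4] w 10.0
```

The force has dropped and the tool has stalled, so the bar is home. Release in place, then rise.

Call:
send_rows --rows '[[[0, 0, 0, 0, 0, 0], [0, 0, 0, 0, 0, 0], [0, 0, 0, 0, 0, 0], [0, 0, 0, 0, 0, 0], [0, 0, 0, 0, 0, 0], [0, 0, 0, 0, 0, 0]]]' --fingers 0.6

```text
clock: 11.1
ee_pos: [583.6, -63.3, 55.1]
eef_rot: [2.527, 1.866, 0.006]
force: [0.4, -0.0, -0.4]
width: 50.7
grip_force: 0.0
```

Call:
send_rows --rows '[[[0, 0, -0.05, 0, 0, 0], [0, 0, -0.12, 0, 0, 0], [0, 0, -0.22, 0, 0, 0], [0, 0, -0.34, 0, 0, 0], [0, 0, -0.46, 0, 0, 0], [0, 0, -0.58, 0, 0, 0], [0, 0, -0.7, 0, 0, 0], [0, 0, -0.7, 0, 0, 0]]]'

```text
clock: 11.9
ee_pos: [585.9, -63.5, 200.4]
eef_rot: [2.522, 1.862, 0.019]
force: [-0.0, 0.1, 0.1]
width: 51.3
grip_force: 0.0
```

```bash
python3 h.py -83.6 -25 180
python3 - <<'E'
from station import imaging
import cv2,numpy as np
t=imaging.camera("top")[190:300,260:370,::-1]; s=imaging.camera("scene")[185:295,265:375,::-1]
cv2.imwrite("pics/b6.png",np.hstack([cv2.resize(x,(400,400),interpolation=cv2.INTER_CUBIC) for x in(t,s)]))
E
```

```text
t 11.9 world [581.8 -63.1 180. ] stand now [-79.6 -24.2] 200.4
shift [-0.005 -0.021  0.102] turn [ 0.004 -0.002  0.001] q [ 0.27  0.56 -0.32  1.65  0.21  0.95 -0.42] F [-0.   0.1  0.1] w 51.3
```

View pics/b6.png

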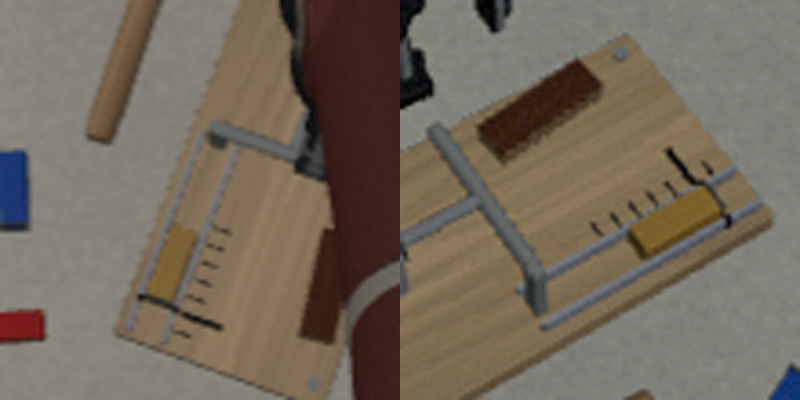

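The bar is back at its starting pixel (scene about (302,260)). The rider's stripe sits on the thick line and the offcut hasn't moved. Handing in.

```bash
python3 -c "
from station import bot
print(bot.close_job())"
```

```text
the job is handed in; nothing more can be done
None
```

I drew the T-bar out to about 12 N, held it there for over a second and eased it home; the rider was left on the thick line, and I saw no bystander disturbed (the judge's result was not shown).

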